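# Rock the sealed sensor housings and reject the rattlers

## Robot

A 7-joint arm with a two-finger parallel gripper is mounted at the origin on the work surface. World frame = base frame: x ahead of the robot, y to its left, z up, the work surface at z = 0. Lengths are in m, angles in rad, forces in N, time in s.
With the tool pointing down it reaches from about 0.425 to 0.875 m from the base axis. Payload 4.7 kg.
Tool frame: the origin (TCP) lies midway between the tips of the shut fingers; the grasp point (between the pads) lies 19 mm behind it (ctrl.grip_point_offset is the distance from the TCP to the grasp point, in m); z points along the fingers, y is the line along which they close (so a half turn about z gives the same grasp; the last joint's range is limited). The gripper opens to 87 mm and grips with 3 to 60 N. Pads are 19 mm wide; open, the fingers measure 117 mm over their backs; the gripper's body (75 mm by 190 mm) begins 51 mm behind the grasp point.
Start: joints at [1.336, 0.321, -0.07, 1.45, 0.023, 1.371, -0.057], TCP at [0.16, -0.63, 0.223] pointing down, gripper open.
Joint ranges: [-2.86, 2.86], [-0.3, 2.09], [-1.38, 1.24], [0.06, 2.45], [-1.56, 4.7], [0.09, 2.05], [-2.69, 2.69]. Speed limits (rad/s): [2.57, 2.57, 3.14, 3.14, 3.14, 3.14, 3.14].

## Interface

Orientations are given as a rotation vector (axis times angle).
In Python, from bench import ctrl gives the robot as it stands. The module is installed in compiled form; this text tells all that it offers.
- The arm moves only by the shell command python3 -m handwheel 'ROWS' [OPENING] [FORCE]. ROWS is JSON, a list of rows, each an object of numbers: "x", "y", "z": the shift along the tool's x, y, z in m; "wx", "wy", "wz": the turn, a rotation vector about the tool's x, y, z in degrees. A call has 1 to 10 rows; each row is the pose to reach, as a shift and turn from the pose commanded when the call began, along the tool's axes at that moment; what a row does not reach only later rows make up. A row lasts 1/12 s, in which the tool goes at most 41.7 mm and 7.16 degrees, less where a joint would pass 70% of its speed; a pose out of reach is approached as far as the arm can. A call with a gripper value outside its range is refused whole. OPENING is the finger opening in m, from 0 to 0.087, set as the call begins (- or left out, the last holds). The fingers move at their own pace and stop on an object; FORCE is the grip in N (left out, the last holds). Time passes only in rows, so rows that repeat a pose let the fingers close. It gives the time, the measured TCP pose, the force, the opening and the grip force at its end, in the units of the state.
- ctrl.get_state(): the state, without advancing time (a new reading comes with each control period).
- ctrl.get_image(name): name is "scene" or "side" or "wrist"; returns a dict with "image" (420x560x3 uint8, red, green, blue), "K" (3x3 intrinsics, pixels), "world_to_cam" (4x4, takes a point from world to camera coordinates); the wrist camera has in their place "hand_eye" (4x4, takes a point from camera to tool coordinates, whose origin is the TCP and whose axes are the flange's). Camera axes: x right, y down, z forward; pixel columns grow to the right and rows downward; lengths in m; the calibration is good to about 2 mm. The wrist camera is an equidistant fisheye: a pixel r from the principal point sees the ray r / f radians off the axis. A picture is of the moment at which its call begins: read the wrist's pose just before it. There is no depth.
- ctrl.close_job(): hands the job in; it is judged then, once.
The state is a dict: "time": time; "joint_positions": joint angles; "qd": joint speeds; "joint_torque": joint torques, N m; "position": TCP position; "tool_rot": TCP orientation; "ft_force": force on the tool from outside, world axes, zero at the start; "torque": the same for the moment, N m; "grip_width": opening from 0.0 (shut) to 1.0 (fully open); "grip_force": force on a finger pad.
Only numpy, scipy, OpenCV 4.12 (cv2) and the standard library are available. Lean on these libraries where they do the work, as an engineer would, in place of code of your own. Each camera call takes 0.05 s, during which the arm holds its last target. There are 200 camera calls.

## Task

One or two of the three sealed sensor housings on the bench have a weight loose inside. Going from the robot's left to its right, rock each housing down onto one end to feel whether something rolls inside; put every housing with a loose weight into the shallow grey reject tray, on its foot, and leave the sound ones standing level in their places. Do not knock any housing over and leave the other things on the bench alone.

Things in the scene. Friction and masses are not known exactly. Their poses are not given: they have to be found in the camera images.
- housing_left: left one (largest y) of three like sealed hollow aluminium sensor housings: box 140 long (x) x 40 wide (y) x 44 high, top 58 above the bench, on a black foot 30 x 40 x 14 high under its middle; both ends overhang the foot by 55 and clear the bench by 14. Origin: centre of the foot's underside, z up. A connector 16 across sticks 10 out of the +x end, 36 up. Empty weight 0.28 to 0.5 kg.
- housing_mid: middle one, like housing_left. About 2 N down on the top of any of them, near an end (e.g. 54 from the centre), rocks it 0.25 rad about the foot's edge until that end meets the bench. A sound one rocks back level within 1 s of letting go. In a bad one a loose 110 g round weight rolls along the length inside within 0.5 s, and the housing stays down on that end by itself.
- housing_right: right one (smallest y), like housing_left. Any of them, level or rocked onto an end, can be pinched across its flat 40 mm width in the middle of its length; fingertips reaching to 26 above the bench clear foot and tray walls.
- tray_floor (a point): centre of the inner floor of the fixed shallow grey reject tray, left or right on the bench; floor 4 above the bench; inside 202 (x) x 182 (y), walls 4 thick, their tops 18 above the bench; x and y axes along the sides. Two housings fit side by side, long way along x, 42 either side of the centre in y; they may rest rocked onto an end.
- supply: grey bench power supply, fixed, 190 (x) x 100 (y) x 99 high, on the side of the bench away from the tray; origin: centre of its underside. Not part of the work.
- multimeter: orange hand multimeter lying flat, 150 x 75 x 36, origin: centre of its underside. Leave alone.
- screwdriver: screwdriver lying at the back of the bench, about 200 long; origin about its middle. Leave alone.
- flux_jar: small white jar, 52 across, 55 high, origin: centre of its underside. Leave alone.
There are look-alikes about, which are no part of the job. What is shaped like the housing_right but purple or yellow is not meant.

How it is judged:
On the way, in this order (a step that is already met when the one before it is completed fails the run):
1. the left housing has been rocked (tilted by more than 0.15 rad) (angle between housing_left's own z axis and vertical above 0.15 rad), for 0.1 s.
2. the middle housing has been rocked (tilted by more than 0.15 rad) (angle between housing_mid's own z axis and vertical above 0.15 rad), for 0.1 s.
3. the right housing has been rocked (tilted by more than 0.15 rad) (angle between housing_right's own z axis and vertical above 0.15 rad), for 0.1 s.
At the end, for the whole second after the job is handed in: Each housing with a loose weight rests in the tray: foot within 20 mm of its floor, foot centre within 50 mm (x) and 85 mm (y) of the tray centre, tilt under 0.4 rad. Each sound one is level (0.06 rad) and within 40 mm of its start. All at rest (((x of core_a_ball in the frame of housing_left between -0.065 and 0.065 m and y of core_a_ball in the frame of housing_left between -0.02 and 0.02 m and x of housing_left in the frame of tray_floor between -0.05 and 0.05 m and y of housing_left in the frame of tray_floor between -0.085 and 0.085 m and z of housing_left in the frame of tray_floor below 0.02 m and angle between housing_left's own z axis and vertical below 0.4 rad) or (x of core_b_ball in the frame of housing_left between -0.065 and 0.065 m and y of core_b_ball in the frame of housing_left between -0.02 and 0.02 m and x of housing_left in the frame of tray_floor between -0.05 and 0.05 m and y of housing_left in the frame of tray_floor between -0.085 and 0.085 m and z of housing_left in the frame of tray_floor below 0.02 m and angle between housing_left's own z axis and vertical below 0.4 rad) or (not (x of core_a_ball in the frame of housing_left between -0.065 and 0.065 m and y of core_a_ball in the frame of housing_left between -0.02 and 0.02 m) and not (x of core_b_ball in the frame of housing_left between -0.065 and 0.065 m and y of core_b_ball in the frame of housing_left between -0.02 and 0.02 m) and distance of housing_left from where it was at the start of the episode below 0.04 m and angle between housing_left's own z axis and vertical below 0.06 rad)) and linear speed of each of housing_left, housing_mid, housing_right below 0.02 m/s and angular speed of each of housing_left, housing_mid, housing_right below 0.2 rad/s and ((x of core_a_ball in the frame of housing_mid between -0.065 and 0.065 m and y of core_a_ball in the frame of housing_mid between -0.02 and 0.02 m and x of housing_mid in the frame of tray_floor between -0.05 and 0.05 m and y of housing_mid in the frame of tray_floor between -0.085 and 0.085 m and z of housing_mid in the frame of tray_floor below 0.02 m and angle between housing_mid's own z axis and vertical below 0.4 rad) or (x of core_b_ball in the frame of housing_mid between -0.065 and 0.065 m and y of core_b_ball in the frame of housing_mid between -0.02 and 0.02 m and x of housing_mid in the frame of tray_floor between -0.05 and 0.05 m and y of housing_mid in the frame of tray_floor between -0.085 and 0.085 m and z of housing_mid in the frame of tray_floor below 0.02 m and angle between housing_mid's own z axis and vertical below 0.4 rad) or (not (x of core_a_ball in the frame of housing_mid between -0.065 and 0.065 m and y of core_a_ball in the frame of housing_mid between -0.02 and 0.02 m) and not (x of core_b_ball in the frame of housing_mid between -0.065 and 0.065 m and y of core_b_ball in the frame of housing_mid between -0.02 and 0.02 m) and distance of housing_mid from where it was at the start of the episode below 0.04 m and angle between housing_mid's own z axis and vertical below 0.06 rad)) and ((x of core_a_ball in the frame of housing_right between -0.065 and 0.065 m and y of core_a_ball in the frame of housing_right between -0.02 and 0.02 m and x of housing_right in the frame of tray_floor between -0.05 and 0.05 m and y of housing_right in the frame of tray_floor between -0.085 and 0.085 m and z of housing_right in the frame of tray_floor below 0.02 m and angle between housing_right's own z axis and vertical below 0.4 rad) or (x of core_b_ball in the frame of housing_right between -0.065 and 0.065 m and y of core_b_ball in the frame of housing_right between -0.02 and 0.02 m and x of housing_right in the frame of tray_floor between -0.05 and 0.05 m and y of housing_right in the frame of tray_floor between -0.085 and 0.085 m and z of housing_right in the frame of tray_floor below 0.02 m and angle between housing_right's own z axis and vertical below 0.4 rad) or (not (x of core_a_ball in the frame of housing_right between -0.065 and 0.065 m and y of core_a_ball in the frame of housing_right between -0.02 and 0.02 m) and not (x of core_b_ball in the frame of housing_right between -0.065 and 0.065 m and y of core_b_ball in the frame of housing_right between -0.02 and 0.02 m) and distance of housing_right from where it was at the start of the episode below 0.04 m and angle between housing_right's own z axis and vertical below 0.06 rad))); the robot touches nothing.
It fails at once if a housing is knocked over (tilted more than 1.1 rad) (angle between any of housing_left, housing_mid, housing_right's own z axis and vertical above 1.1 rad).
It fails at once if the multimeter, screwdriver or jar is moved by more than 30 mm (distance of any of multimeter, screwdriver, flux_jar from where it was at the start of the episode above 0.03 m).
It also fails if it takes over 72 s, if anything falls off the work surface, if the arm or the gripper's body presses on something with over 40 N, if the wrist force passes 120 N, or if a joint passes its speed limit or range.

## Working session

There is one attempt and no reset: what is moved stays moved. The work goes in short steps, Python scripts to look and compute and a shell command to move; the robot and the scene stay as the last step left them, time stands still between calls to the robot, and variables do not carry over. Pictures are saved under pics/ and viewed, at most 10 in all, crops included, and the job is handed in when it is done.

```bash
mkdir -p pics
cat > h.py <<'E'
import numpy as np,cv2
from bench import ctrl
from scipy.spatial.transform import Rotation as R
def plane(im,u,v,z):
    T=im["world_to_cam"];K=im["K"];c=-T[:3,:3].T@T[:3,3]
    d=T[:3,:3].T@np.linalg.inv(K)@np.array([u,v,1.]);return c+d*(z-c[2])/d[2]
def proj(im,p):
    T=im["world_to_cam"];q=im["K"]@(T[:3,:3]@np.array(p)+T[:3,3]);return q[:2]/q[2]
def save(im,n): cv2.imwrite("pics/%s.png"%n,cv2.cvtColor(im["image"],cv2.COLOR_RGB2BGR))
E
python3 - <<'E'
from h import *
np.set_printoptions(precision=4,suppress=True)
s=ctrl.get_state();print(s)
a=ctrl.get_image("scene");b=ctrl.get_image("side")
import pickle;pickle.dump((a,b),open("im0.pkl","wb"))
save(a,"scene0");save(b,"side0")
for i in(a,b):print(i["K"],-i["world_to_cam"][:3,:3].T@i["world_to_cam"][:3,3])
E
```

```text
{'time': 0.0, 'joint_positions': array([ 1.3361,  0.3218, -0.0701,  1.4517,  0.0226,  1.3708, -0.0569]), 'qd': array([-0.0005,  0.0005, -0.0015, -0.0012, -0.0001,  0.0008, -0.0013]), 'joint_torque': array([  0.0003, -49.1281,  -0.4039, -31.2524,  -0.064 ,   0.0438,
         0.0002]), 'position': array([ 0.1599, -0.6295,  0.2215]), 'tool_rot': array([-3.1154, -0.3896,  0.0005]), 'ft_force': array([-0.1114,  0.2873,  0.2231]), 'torque': array([0.0419, 0.0367, 0.0392]), 'grip_force': 0.0, 'grip_width': 0.9983949363103042}
[[442.1664   0.     278.2849]
 [  0.     442.1664 211.2235]
 [  0.       0.       1.    ]] [ 1.0834 -0.659   0.8162]
[[392.1836   0.     278.994 ]
 [  0.     392.1836 208.0085]
 [  0.       0.       1.    ]] [0.0035 0.6002 0.7085]
```

View pics/scene0.png

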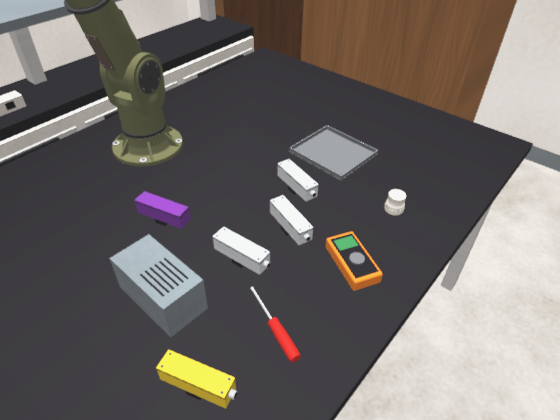

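View pics/side0.png

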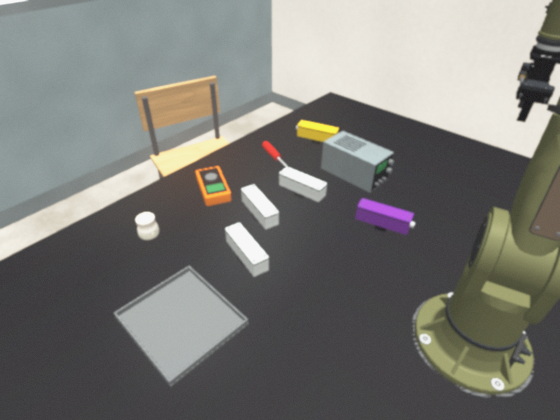

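Scene view: three silver housings at about (298,180), (291,220) and (241,250). The purple (162,209) and yellow (197,378) look-alikes are excluded by colour. The tray is at (333,152), and the side view agrees with all of this. Next I measure the top faces and confirm them in a crop.

Run:
```python
from h import *
import pickle
np.set_printoptions(precision=3,suppress=True)
a,b=pickle.load(open("im0.pkl","rb"))
for im,nm,cs,tr in((a,"scene",[(298,178),(290,216),(240,246)],(333,152)),(b,"side",[(243,243),(257,203),(300,182)],(180,320))):
    g=cv2.cvtColor(im["image"],cv2.COLOR_RGB2GRAY)
    vis=cv2.cvtColor(im["image"],cv2.COLOR_RGB2BGR)
    for c in cs:
        ref=np.median(g[c[1]-3:c[1]+4,c[0]-3:c[0]+4])
        m=(np.abs(g.astype(int)-ref)<22).astype(np.uint8)
        m=cv2.morphologyEx(m,cv2.MORPH_CLOSE,np.ones((3,3)))
        n,l=cv2.connectedComponents(m,connectivity=4);m=(l==l[c[1],c[0]]).astype(np.uint8)
        k=max(cv2.findContours(m,0,2)[0],key=cv2.contourArea)[:,0]
        W=np.array([plane(im,u,v,.058)[:2] for u,v in k],np.float32)
        r=cv2.minAreaRect(W*1000);print(nm,c,ref,"centre mm",np.array(r[0]),np.array(r[1]),r[2])
        for p in cv2.boxPoints(r):
            q=proj(im,[p[0]/1000,p[1]/1000,.058]);cv2.circle(vis,tuple(int(round(x)) for x in q),1,(0,0,255),-1)
    c=tr;ref=np.median(g[c[1]-3:c[1]+4,c[0]-3:c[0]+4])
    m=(np.abs(g.astype(int)-ref)<20).astype(np.uint8)
    n,l=cv2.connectedComponents(m,connectivity=4);m=(l==l[c[1],c[0]]).astype(np.uint8)
    k=max(cv2.findContours(m,0,2)[0],key=cv2.contourArea)[:,0]
    W=np.array([plane(im,u,v,.004)[:2] for u,v in k],np.float32)
    r=cv2.minAreaRect(W*1000);print(nm,"tray",r)
    if nm=="scene": cv2.imwrite("pics/crop0.png",cv2.resize(vis[120:290,190:410],None,fx=3.5,fy=3.5,interpolation=cv2.INTER_CUBIC))
```

```text
scene (298, 178) 247.0 centre mm [502.715 138.695] [ 39.687 137.893] 73.71926879882812
scene (290, 216) 247.0 centre mm [590.861  -1.418] [ 39.885 139.089] 71.27137756347656
scene (240, 246) 247.0 centre mm [ 566.982 -160.828] [138.276  39.859] 4.497365474700928
scene tray ((478.06793212890625, 363.9226989746094), (169.89541625976562, 194.1815643310547), 86.20195007324219)
side (243, 243) 247.0 centre mm [497.531 142.123] [ 40.791 141.096] 73.97193908691406
side (257, 203) 247.0 centre mm [585.432   2.4  ] [ 41.406 140.516] 71.47135162353516
side (300, 182) 207.0 centre mm [ 553.12  -135.973] [2.863 0.   ] -138.15496826171875
side tray ((478.08587646484375, 360.8028869628906), (182.13462829589844, 198.35861206054688), 85.95755004882812)
```

View pics/crop0.png

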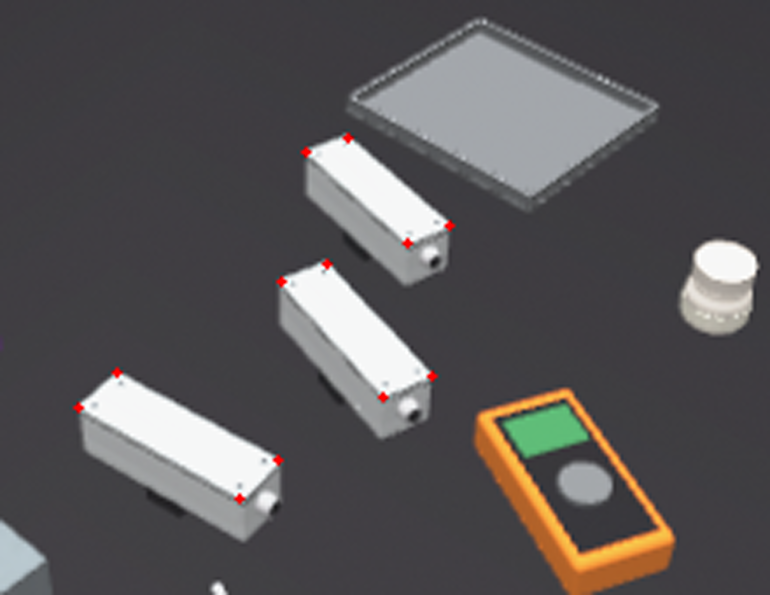

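All three fit the size check (138–139 × 40 mm), and their connectors point to +x. They are silver, so they are the ones meant, not the purple or yellow ones. Poses (mm):

| Item | x | y | yaw |
|---|---|---|---|
| left | 500 | 140 | −16.3° |
| mid | 588 | 0 | −18.7° |
| right | 564 | −159 | +4.5° |
| tray | 478 | 362 | −4° |

I will press near each +x end, moving out with the tilt.

```bash
cat > go.py <<'E'
import sys
from h import *
# go.py x y z yaw [x y z yaw ...] mm,deg -> shift/turn in current tool axes
s=ctrl.get_state();Rt=R.from_rotvec(s["tool_rot"]);v=np.array(sys.argv[1:],float).reshape(-1,4)
print("t",round(s["time"],2),"pos",np.round(s["position"]*1000,1),"f",np.round(s["ft_force"],1),"w",round(s["grip_width"]*87,1),round(s["grip_force"],1))
for w in v:
    D=R.from_euler("z",w[3],degrees=True)*R.from_euler("x",180,degrees=True)
    print(w,"shift",np.round(Rt.inv().apply(w[:3]/1000-s["position"]),4),"turn",np.round((Rt.inv()*D).as_rotvec(degrees=True),2))
E
python3 go.py 560 -200 200 0 546 127 90 -16.3
python3 - <<'E'
from h import *
import pickle
a,b=pickle.load(open("im0.pkl","rb"))
for im,nm,pts in((a,"scene",[(112,250),(150,237),(205,287),(166,308)]),):
    for p in pts: print(nm,p,np.round(plane(im,*p,.099)*1000))
print(plane(a,395,195,.05),plane(a,255,290,0))
E
```

```text
t 0.1 pos [ 159.9 -629.5  221.5] f [ 0.4 -0.2 -0.1] w 87.0 0.0
[ 560. -200.  200.    0.] shift [ 0.4936 -0.3177  0.0221] turn [-0.1   0.02 14.26]
[546.  127.   90.  -16.3] shift [ 0.5605 -0.6379  0.1326] turn [-1.000e-01  3.000e-02  3.056e+01]
scene (112, 250) [ 398. -383.   99.]
scene (150, 237) [ 428. -305.   99.]
scene (205, 287) [ 624. -321.   99.]
scene (166, 308) [ 604. -405.   99.]
[0.75463884 0.24444599 0.05      ] [ 0.65386516 -0.20663166  0.        ]
```

```bash
python3 -m handwheel '[{"x":0.494,"y":-0.318,"z":0.022,"wz":14.3},{"x":0.494,"y":-0.318,"z":0.022,"wz":14.3},{"x":0.494,"y":-0.318,"z":0.022,"wz":14.3},{"x":0.494,"y":-0.318,"z":0.022,"wz":14.3},{"x":0.494,"y":-0.318,"z":0.022,"wz":14.3},{"x":0.494,"y":-0.318,"z":0.022,"wz":14.3},{"x":0.494,"y":-0.318,"z":0.022,"wz":14.3},{"x":0.494,"y":-0.318,"z":0.022,"wz":14.3},{"x":0.494,"y":-0.318,"z":0.022,"wz":14.3},{"x":0.494,"y":-0.318,"z":0.022,"wz":14.3}]' 0 10; python3 go.py 546 127 90 -16.3
```

```text
t 0.1 pos [ 159.9 -629.5  221.5] f [ 0.4 -0.2 -0.1] w 87.0 0.0
[546.  127.   90.  -16.3] shift [ 0.5605 -0.6379  0.1326] turn [-1.000e-01  3.000e-02  3.056e+01]invalid input at $[0]: expected keys x, y, z, wx, wy, wz
```

```bash
python3 -m handwheel '[{"x":0.494,"y":-0.318,"z":0.022,"wx":0,"wy":0,"wz":14.3},{"x":0.494,"y":-0.318,"z":0.022,"wx":0,"wy":0,"wz":14.3},{"x":0.494,"y":-0.318,"z":0.022,"wx":0,"wy":0,"wz":14.3},{"x":0.494,"y":-0.318,"z":0.022,"wx":0,"wy":0,"wz":14.3},{"x":0.494,"y":-0.318,"z":0.022,"wx":0,"wy":0,"wz":14.3},{"x":0.494,"y":-0.318,"z":0.022,"wx":0,"wy":0,"wz":14.3},{"x":0.494,"y":-0.318,"z":0.022,"wx":0,"wy":0,"wz":14.3},{"x":0.494,"y":-0.318,"z":0.022,"wx":0,"wy":0,"wz":14.3},{"x":0.494,"y":-0.318,"z":0.022,"wx":0,"wy":0,"wz":14.3},{"x":0.494,"y":-0.318,"z":0.022,"wx":0,"wy":0,"wz":14.3}]' 0 10; python3 go.py 546 127 90 -16.3
```

```text
time: 0.93
position: [0.4443, -0.3239, 0.2067]
tool_rot: [3.141, -0.002, -0.001]
ft_force: [-0.1, -0.3, 0.6]
grip_width: 0.327
grip_force: 0.0
t 0.93 pos [ 444.3 -323.9  206.7] f [-0.1 -0.3  0.6] w 28.4 0.0
[546.  127.   90.  -16.3] shift [ 0.1013 -0.451   0.1166] turn [1.000e-02 2.000e-02 1.625e+01]
```

```bash
python3 -m handwheel '[{"x":0.09,"y":-0.43,"z":0.06,"wx":0,"wy":0,"wz":16.3},{"x":0.09,"y":-0.43,"z":0.06,"wx":0,"wy":0,"wz":16.3},{"x":0.09,"y":-0.43,"z":0.06,"wx":0,"wy":0,"wz":16.3},{"x":0.09,"y":-0.43,"z":0.06,"wx":0,"wy":0,"wz":16.3},{"x":0.09,"y":-0.43,"z":0.06,"wx":0,"wy":0,"wz":16.3},{"x":0.09,"y":-0.43,"z":0.06,"wx":0,"wy":0,"wz":16.3},{"x":0.09,"y":-0.43,"z":0.06,"wx":0,"wy":0,"wz":16.3},{"x":0.09,"y":-0.43,"z":0.06,"wx":0,"wy":0,"wz":16.3},{"x":0.09,"y":-0.43,"z":0.06,"wx":0,"wy":0,"wz":16.3},{"x":0.09,"y":-0.43,"z":0.06,"wx":0,"wy":0,"wz":16.3}]'; python3 go.py 546 127 70 -16.3
```

```text
time: 1.77
position: [0.5274, 0.0759, 0.1508]
tool_rot: [3.109, -0.447, 0.0]
ft_force: [-0.1, -0.5, 0.0]
grip_width: 0.002
grip_force: 0.0
t 1.77 pos [527.4  75.9 150.8] f [-0.1 -0.5  0. ] w 0.2 0.0
[546.  127.   70.  -16.3] shift [ 0.0034 -0.0543  0.0808] turn [ 0.03 -0.02 -0.07]
```

```bash
python3 -m handwheel '[{"x":0.002,"y":-0.035,"z":0.06,"wx":0,"wy":0,"wz":0},{"x":0.002,"y":-0.035,"z":0.06,"wx":0,"wy":0,"wz":0},{"x":0.002,"y":-0.035,"z":0.06,"wx":0,"wy":0,"wz":0},{"x":0.002,"y":-0.035,"z":0.06,"wx":0,"wy":0,"wz":0},{"x":0.002,"y":-0.035,"z":0.06,"wx":0,"wy":0,"wz":0}]'; python3 go.py 548 126 70 -16.3
```

```text
time: 2.18
position: [0.5398, 0.1061, 0.0918]
tool_rot: [3.109, -0.448, 0.001]
ft_force: [-0.7, -0.0, 0.3]
grip_width: 0.005
grip_force: 0.0
t 2.18 pos [539.8 106.1  91.8] f [-0.7 -0.   0.3] w 0.4 0.0
[548.  126.   70.  -16.3] shift [ 0.0023 -0.0214  0.0218] turn [ 0.03 -0.03 -0.11]
```

```bash
python3 -m handwheel '[{"x":0.002,"y":-0.0215,"z":0.02,"wx":0,"wy":0,"wz":0},{"x":0.002,"y":-0.0215,"z":0.031,"wx":0,"wy":0,"wz":0},{"x":0.005,"y":-0.0215,"z":0.036,"wx":0,"wy":0,"wz":0},{"x":0.009,"y":-0.0215,"z":0.04,"wx":0,"wy":0,"wz":0},{"x":0.013,"y":-0.0215,"z":0.0435,"wx":0,"wy":0,"wz":0},{"x":0.015,"y":-0.0215,"z":0.045,"wx":0,"wy":0,"wz":0},{"x":0.015,"y":-0.0215,"z":0.045,"wx":0,"wy":0,"wz":0},{"x":0.015,"y":-0.0215,"z":0.045,"wx":0,"wy":0,"wz":0},{"x":0.015,"y":-0.0215,"z":0.045,"wx":0,"wy":0,"wz":0},{"x":0.015,"y":-0.0215,"z":0.045,"wx":0,"wy":0,"wz":0}]'
python3 - <<'E'
from h import *
s=ctrl.get_image("side");vis=cv2.cvtColor(s["image"],cv2.COLOR_RGB2BGR)
cv2.imwrite("pics/press1.png",cv2.resize(vis[130:300,190:360],None,fx=3,fy=3))
E
```

```text
time: 3.02
position: [0.5617, 0.1234, 0.0495]
tool_rot: [-3.109, 0.449, -0.006]
ft_force: [-2.0, 1.0, 14.8]
grip_width: 0.006
grip_force: 6.8
```

View pics/press1.png

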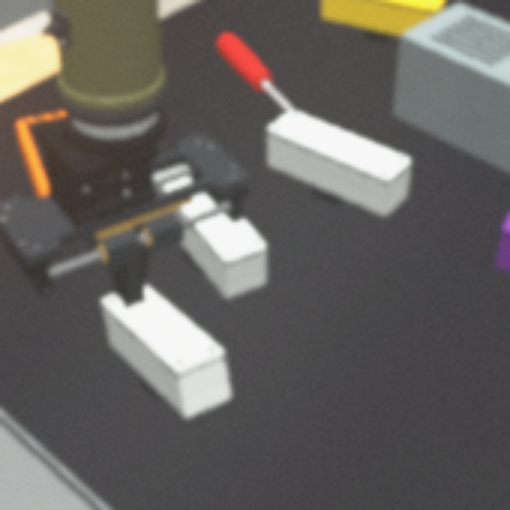

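The left housing is rocked down at its +x end and its near end is lifted. Releasing it and measuring the tilt.

```bash
python3 -m handwheel '[{"x":0,"y":0,"z":0,"wx":0,"wy":0,"wz":0},{"x":0,"y":0,"z":0,"wx":0,"wy":0,"wz":0},{"x":-0.004,"y":0,"z":-0.004,"wx":0,"wy":0,"wz":0},{"x":-0.009,"y":0,"z":-0.008,"wx":0,"wy":0,"wz":0},{"x":-0.013,"y":0,"z":-0.013,"wx":0,"wy":0,"wz":0},{"x":-0.013,"y":0,"z":-0.03,"wx":0,"wy":0,"wz":0},{"x":-0.01,"y":0.0,"z":-0.05,"wx":0,"wy":0,"wz":0},{"x":0.03,"y":0.04,"z":-0.06,"wx":0,"wy":0,"wz":2.4},{"x":0.06,"y":0.08,"z":-0.06,"wx":0,"wy":0,"wz":2.4},{"x":0.09,"y":0.115,"z":-0.06,"wx":0,"wy":0,"wz":2.4}]'; python3 go.py 635 -15.5 70 -18.7
```

```text
time: 3.9
position: [0.602, 0.0124, 0.1065]
tool_rot: [3.099, -0.508, -0.001]
ft_force: [0.4, -0.1, -0.4]
grip_width: 0.005
grip_force: 0.0
t 3.9 pos [602.   12.4 106.5] f [ 0.4 -0.1 -0.4] w 0.5 0.0
[635.  -15.5  70.  -18.7] shift [0.0402 0.0159 0.0366] turn [0.08 0.01 0.07]
```

```bash
python3 -m handwheel '[{"x":0.019,"y":-0.003,"z":0.02,"wx":0,"wy":0,"wz":0},{"x":0.019,"y":-0.003,"z":0.02,"wx":0,"wy":0,"wz":0},{"x":0.019,"y":-0.003,"z":0.02,"wx":0,"wy":0,"wz":0},{"x":0.019,"y":-0.003,"z":0.02,"wx":0,"wy":0,"wz":0},{"x":0.019,"y":-0.003,"z":0.02,"wx":0,"wy":0,"wz":0},{"x":0.019,"y":-0.003,"z":0.02,"wx":0,"wy":0,"wz":0}]'; python3 go.py 635 -15.5 70 -18.7;python3 - <<'E'
from h import *
import pickle
a,b=pickle.load(open("im0.pkl","rb"));s=ctrl.get_image("side")
c=lambda i:i["image"][210:290,210:290]
cv2.imwrite("pics/rel1.png",cv2.cvtColor(cv2.resize(np.hstack([c(b),c(s)]),None,fx=4,fy=4),cv2.COLOR_RGB2BGR))
for i in(b,s):
    m=(c(i).min(2)>150);y,x=np.nonzero(m);print(m.sum(),x.min(),x.max(),y.min(),y.max())
E
```

```text
time: 4.4
position: [0.621, 0.0117, 0.0866]
tool_rot: [3.1, -0.508, 0.001]
ft_force: [-0.2, 1.2, 0.6]
grip_width: 0.007
grip_force: 0.0
t 4.4 pos [621.   11.7  86.6] f [-0.2  1.2  0.6] w 0.7 0.0
[635.  -15.5  70.  -18.7] shift [0.0219 0.0213 0.0166] turn [ 0.01 -0.04  0.08]
1587 0 68 0 77
1587 0 68 0 79
```

View pics/rel1.png

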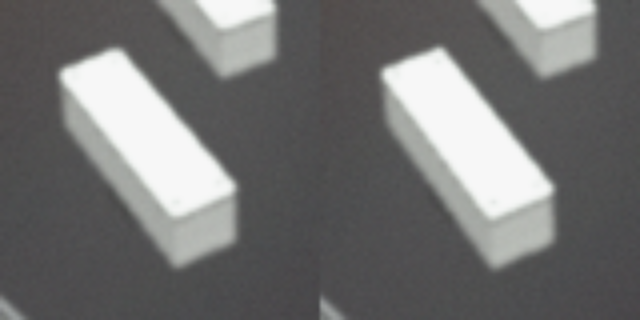

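After release the left housing looks the same as before, level to within 1 px, so it is sound. Next the middle one.

```bash
python3 -m handwheel '[{"x":0.022,"y":0.0215,"z":0.01,"wx":0,"wy":0,"wz":0},{"x":0.022,"y":0.0215,"z":0.025,"wx":0,"wy":0,"wz":0},{"x":0.025,"y":0.0215,"z":0.03,"wx":0,"wy":0,"wz":0},{"x":0.029,"y":0.0215,"z":0.034,"wx":0,"wy":0,"wz":0},{"x":0.033,"y":0.0215,"z":0.0375,"wx":0,"wy":0,"wz":0},{"x":0.035,"y":0.0215,"z":0.039,"wx":0,"wy":0,"wz":0},{"x":0.035,"y":0.0215,"z":0.039,"wx":0,"wy":0,"wz":0},{"x":0.035,"y":0.0215,"z":0.039,"wx":0,"wy":0,"wz":0},{"x":0.035,"y":0.0215,"z":0.039,"wx":0,"wy":0,"wz":0},{"x":0.035,"y":0.0215,"z":0.039,"wx":0,"wy":0,"wz":0}]'
python3 -m handwheel '[{"x":0,"y":0,"z":0,"wx":0,"wy":0,"wz":0},{"x":0,"y":0,"z":0,"wx":0,"wy":0,"wz":0},{"x":-0.004,"y":0,"z":-0.004,"wx":0,"wy":0,"wz":0},{"x":-0.009,"y":0,"z":-0.008,"wx":0,"wy":0,"wz":0},{"x":-0.013,"y":0,"z":-0.013,"wx":0,"wy":0,"wz":0},{"x":-0.013,"y":0,"z":-0.03,"wx":0,"wy":0,"wz":0},{"x":-0.013,"y":0.0,"z":-0.05,"wx":0,"wy":0,"wz":0},{"x":-0.013,"y":0.04,"z":-0.06,"wx":0,"wy":0,"wz":-7},{"x":-0.013,"y":0.08,"z":-0.06,"wx":0,"wy":0,"wz":-14},{"x":-0.013,"y":0.11,"z":-0.06,"wx":0,"wy":0,"wz":-21}]'; python3 go.py 614 -155 70 4.5
```

```text
time: 5.28
position: [0.6505, -0.0222, 0.0496]
tool_rot: [3.098, -0.511, 0.011]
ft_force: [3.5, -3.2, 6.7]
grip_width: 0.005
grip_force: 3.2
time: 6.12
position: [0.5991, -0.1222, 0.1079]
tool_rot: [3.139, 0.071, 0.0]
ft_force: [-0.1, -0.9, -0.2]
grip_width: 0.004
grip_force: 0.0
t 6.12 pos [ 599.1 -122.2  107.9] f [-0.1 -0.9 -0.2] w 0.4 0.0
[ 614.  -155.    70.     4.5] shift [0.0134 0.0334 0.0379] turn [ 0.1  -0.01 -1.91]
```

```bash
python3 -m handwheel '[{"x":0.013,"y":0.02,"z":0.018,"wx":0,"wy":0,"wz":-1.5},{"x":0.013,"y":0.02,"z":0.018,"wx":0,"wy":0,"wz":-1.5},{"x":0.013,"y":0.02,"z":0.018,"wx":0,"wy":0,"wz":-1.5},{"x":0.013,"y":0.02,"z":0.018,"wx":0,"wy":0,"wz":-1.5},{"x":0.013,"y":0.02,"z":0.018,"wx":0,"wy":0,"wz":-1.5},{"x":0.013,"y":0.02,"z":0.018,"wx":0,"wy":0,"wz":-1.5}]'; python3 go.py 614 -155 70 4.5;python3 - <<'E'
from h import *
import pickle
a,b=pickle.load(open("im0.pkl","rb"));s=ctrl.get_image("side")
c=lambda i:i["image"][150:250,215:315]
cv2.imwrite("pics/rel2.png",cv2.cvtColor(cv2.resize(np.hstack([c(b),c(s)]),None,fx=4,fy=4),cv2.COLOR_RGB2BGR))
E
```

```text
time: 6.62
position: [0.6141, -0.1384, 0.0895]
tool_rot: [-3.14, -0.104, -0.001]
ft_force: [0.2, -0.5, -0.8]
grip_width: 0.005
grip_force: 0.0
t 6.62 pos [ 614.1 -138.4   89.5] f [ 0.2 -0.5 -0.8] w 0.4 0.0
[ 614.  -155.    70.     4.5] shift [-0.0012  0.0166  0.0195] turn [-0.01 -0.05 -0.69]
```

View pics/rel2.png

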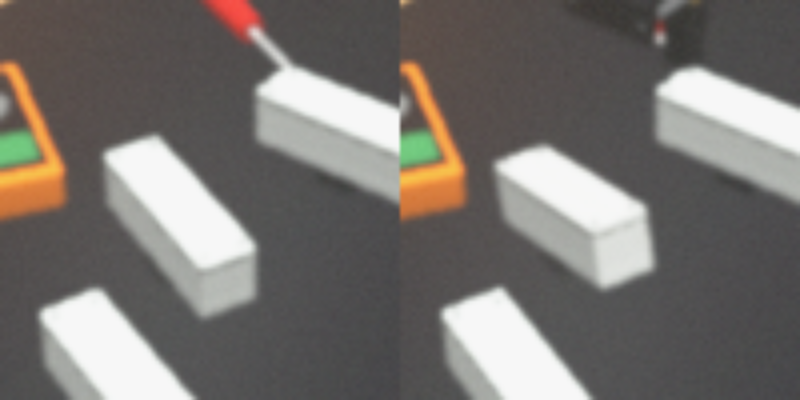

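The middle housing stays down on its far end, with its near end (crop ~(645,210)) raised, so it has a loose weight. Now the right one.

```bash
python3 -m handwheel '[{"x":-0.001,"y":0.0165,"z":0.012,"wx":0,"wy":0,"wz":-0.7},{"x":-0.001,"y":0.0165,"z":0.028,"wx":0,"wy":0,"wz":-0.7},{"x":0.002,"y":0.0165,"z":0.033,"wx":0,"wy":0,"wz":-0.7},{"x":0.006,"y":0.0165,"z":0.037,"wx":0,"wy":0,"wz":-0.7},{"x":0.01,"y":0.0165,"z":0.0405,"wx":0,"wy":0,"wz":-0.7},{"x":0.012,"y":0.0165,"z":0.042,"wx":0,"wy":0,"wz":-0.7},{"x":0.012,"y":0.0165,"z":0.042,"wx":0,"wy":0,"wz":-0.7},{"x":0.012,"y":0.0165,"z":0.042,"wx":0,"wy":0,"wz":-0.7},{"x":0.012,"y":0.0165,"z":0.042,"wx":0,"wy":0,"wz":-0.7},{"x":0.012,"y":0.0165,"z":0.042,"wx":0,"wy":0,"wz":-0.7}]'
python3 -m handwheel '[{"x":0,"y":0,"z":0,"wx":0,"wy":0,"wz":0},{"x":0,"y":0,"z":0,"wx":0,"wy":0,"wz":0},{"x":-0.004,"y":0,"z":-0.004,"wx":0,"wy":0,"wz":0},{"x":-0.009,"y":0,"z":-0.008,"wx":0,"wy":0,"wz":0},{"x":-0.013,"y":0,"z":-0.013,"wx":0,"wy":0,"wz":0},{"x":-0.013,"y":0,"z":-0.03,"wx":0,"wy":0,"wz":0},{"x":-0.013,"y":0.0,"z":-0.05,"wx":0,"wy":0,"wz":0},{"x":-0.013,"y":-0.03,"z":-0.08,"wx":0,"wy":0,"wz":7},{"x":-0.013,"y":-0.06,"z":-0.1,"wx":0,"wy":0,"wz":14},{"x":-0.013,"y":-0.1,"z":-0.12,"wx":0,"wy":0,"wz":21}]' 0.087; python3 go.py 588 0 110 -18.7
```

```text
time: 7.5
position: [0.6286, -0.1568, 0.05]
tool_rot: [3.136, 0.12, 0.005]
ft_force: [-2.7, -2.0, 11.6]
grip_width: 0.008
grip_force: 5.3
time: 8.33
position: [0.606, -0.0615, 0.167]
tool_rot: [3.105, -0.47, 0.001]
ft_force: [1.6, 0.6, -0.7]
grip_width: 0.686
grip_force: 0.0
t 8.33 pos [606.  -61.5 167. ] f [ 1.6  0.6 -0.7] w 59.6 0.0
[588.    0.  110.  -18.7] shift [-0.0355 -0.0534  0.0569] turn [ 0.05 -0.05  1.47]
```

```bash
python3 -m handwheel '[{"x":-0.02,"y":0.02,"z":-0.05,"wx":0,"wy":0,"wz":1.5},{"x":-0.1,"y":-0.02,"z":-0.05,"wx":0,"wy":0,"wz":1.5},{"x":-0.1,"y":-0.02,"z":-0.05,"wx":0,"wy":0,"wz":1.5},{"x":-0.1,"y":-0.02,"z":-0.05,"wx":0,"wy":0,"wz":1.5},{"x":-0.1,"y":-0.02,"z":-0.05,"wx":0,"wy":0,"wz":1.5},{"x":-0.1,"y":-0.02,"z":-0.05,"wx":0,"wy":0,"wz":1.5}]'; python3 go.py 598 -3 110 -18.7;python3 - <<'E'
from h import *
s=ctrl.get_image("side");a=ctrl.get_image("scene")
import pickle;pickle.dump((a,s),open("im1.pkl","wb"))
c=s["image"][120:260,190:350];d=a["image"][150:290,190:350]
cv2.imwrite("pics/rel3.png",cv2.cvtColor(cv2.resize(np.hstack([c,d]),None,fx=2.5,fy=2.5,interpolation=cv2.INTER_CUBIC),cv2.COLOR_RGB2BGR))
E
```

```text
time: 8.83
position: [0.516, -0.0126, 0.2157]
tool_rot: [3.101, -0.494, 0.001]
ft_force: [0.1, -0.2, 0.1]
grip_width: 0.991
grip_force: 0.0
t 8.83 pos [516.  -12.6 215.7] f [ 0.1 -0.2  0.1] w 86.3 0.0
[598.   -3.  110.  -18.7] shift [ 0.0749 -0.0348  0.1057] turn [ 0.09 -0.07  0.59]
```

View pics/rel3.png

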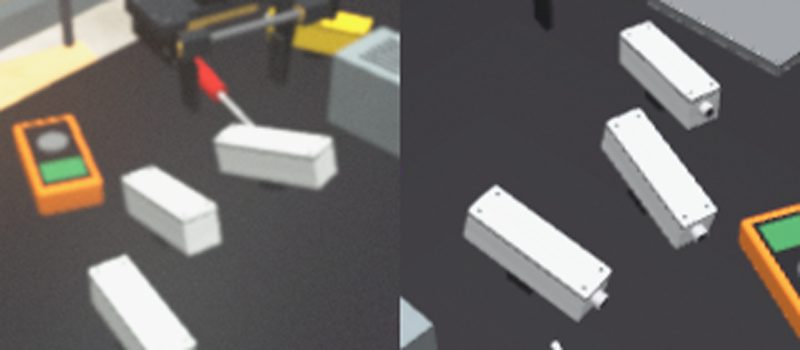

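Mid and right both sit rocked: in the side half, the right housing's near end at ~(330,150) is raised. Both look bad, and I'll recheck the right one later. Now triangulating their top centres.

```bash
cat > tri.py <<'E'
from h import *
import pickle,sys
# tri.py file  u v(scene seed) u v(side seed): triangulate top-face centre (mean of quad corners)
a,s=pickle.load(open(sys.argv[1],"rb"));q=np.array(sys.argv[2:],int).reshape(-1,2)
P=[];C=[]
for im,c in((a,q[0]),(s,q[1])):
    g=cv2.cvtColor(im["image"],cv2.COLOR_RGB2GRAY);ref=np.median(g[c[1]-2:c[1]+3,c[0]-2:c[0]+3])
    m=cv2.morphologyEx((np.abs(g.astype(int)-ref)<12).astype(np.uint8),cv2.MORPH_CLOSE,np.ones((3,3)))
    m=cv2.morphologyEx(m,cv2.MORPH_OPEN,np.ones((3,3)))
    l=cv2.connectedComponents(m,connectivity=4)[1];m=(l==l[c[1],c[0]]).astype(np.uint8)
    k=cv2.convexHull(max(cv2.findContours(m,0,2)[0],key=cv2.contourArea))
    e=3
    while len(k)>4: k=cv2.approxPolyDP(k,e,True) if e<12 else k[:4]; e+=1
    k=k[:,0].astype(float);k=k[np.argsort(np.arctan2(*(k-k.mean(0)).T[::-1]))]
    print(ref,k.tolist());C.append(k);P.append(im["K"]@im["world_to_cam"][:3])
best=None
def tr(p,r):
    X=cv2.triangulatePoints(P[0],P[1],p.T.copy(),r.T.copy());return (X[:3]/X[3]).T*1000
for i in range(4):
    X=tr(C[0],np.roll(C[1],i,0))
    e=np.abs(np.sort(np.linalg.norm(X-np.roll(X,1,0),axis=1))-[40,40,140,140]).sum()
    if best is None or e<best[0]: best=(e,X)
X=best[1];print(np.round(X,1),"err",round(best[0],1),"centre",np.round(X.mean(0),1))
L=max((X[(i+1)%4]+X[(i+2)%4]-X[i]-X[(i+3)%4] for i in range(2)),key=np.linalg.norm);L*=np.sign(L[0])
print("yaw",np.degrees(np.arctan2(L[1],L[0])),"tilt",-np.arcsin(L[2]/np.linalg.norm(L)))
E
python3 tri.py im1.pkl 292 214 258 197; python3 tri.py im1.pkl 244 242 300 177; python3 tri.py im0.pkl 290 214 258 203
```

```text
247.0 [[274.0, 198.0], [286.0, 195.0], [314.0, 234.0], [303.0, 238.0]]
247.0 [[242.0, 191.0], [252.0, 188.0], [272.0, 203.0], [262.0, 206.0]]
[[535.    3.1  73.3]
 [548.8  31.2  72.9]
 [668.8  -9.4  39.4]
 [656.9 -38.2  39.9]] err 33.6 centre [602.4  -3.3  56.4]
yaw -18.69537615054169 tilt 0.25618498489422836
247.0 [[219.0, 232.0], [233.0, 228.0], [272.0, 257.0], [268.0, 267.0]]
247.0 [[279.0, 173.0], [292.0, 171.0], [319.0, 178.0], [306.0, 180.0]]
[[ 514.  -173.8   70.7]
 [ 532.5 -142.1   71.9]
 [ 642.7 -139.1   47. ]
 [ 640.7 -171.3   39.4]] err 46.6 centre [ 582.5 -156.6   57.3]
yaw 1.341387902781922 tilt 0.23297023066139813
247.0 [[272.0, 200.0], [283.0, 196.0], [310.0, 227.0], [299.0, 231.0]]
247.0 [[243.0, 188.0], [254.0, 186.0], [276.0, 212.0], [264.0, 215.0]]
[[520.4   8.7  54.4]
 [533.6  39.1  55.9]
 [657.5  -8.   55.7]
 [643.8 -36.1  54.2]] err 31.6 centre [588.8   0.9  55.1]
yaw -20.368480856942497 tilt 0.0018256307352984835
```

Tilt 0.25 rad matches on both. Mid top centre is (602,−3), so I grasp at about (599,−3).

```bash
python3 -m handwheel '[{"x":0.04,"y":-0.017,"z":0.03,"wx":0,"wy":0,"wz":0.5},{"x":0.075,"y":-0.035,"z":0.06,"wx":0,"wy":0,"wz":0.5},{"x":0.075,"y":-0.035,"z":0.1,"wx":0,"wy":0,"wz":0.5},{"x":0.075,"y":-0.035,"z":0.12,"wx":0,"wy":0,"wz":0.5},{"x":0.075,"y":-0.035,"z":0.12,"wx":0,"wy":0,"wz":0.5},{"x":0.075,"y":-0.035,"z":0.12,"wx":0,"wy":0,"wz":0.5}]'; python3 go.py 599 -3 29 -18.7
```

```text
time: 9.43
position: [0.5972, -0.0033, 0.0928]
tool_rot: [-3.099, 0.511, 0.01]
ft_force: [-0.1, 0.3, 0.2]
grip_width: 0.998
grip_force: 0.0
t 9.43 pos [597.2  -3.3  92.8] f [-0.1  0.3  0.2] w 86.8 0.0
[599.   -3.   29.  -18.7] shift [ 0.002  -0.0009  0.0638] turn [ 0.03  0.35 -0.01]
```

```bash
python3 -m handwheel '[{"x":0.002,"y":0,"z":0.035,"wx":0,"wy":0,"wz":0},{"x":0.002,"y":0,"z":0.064,"wx":0,"wy":0,"wz":0},{"x":0.002,"y":0,"z":0.065,"wx":0,"wy":0,"wz":0},{"x":0.002,"y":0,"z":0.065,"wx":0,"wy":0,"wz":0}]' && python3 -m handwheel '[{"x":0,"y":0,"z":0,"wx":0,"wy":0,"wz":0},{"x":0,"y":0,"z":0,"wx":0,"wy":0,"wz":0},{"x":0,"y":0,"z":0,"wx":0,"wy":0,"wz":0},{"x":0,"y":0,"z":0,"wx":0,"wy":0,"wz":0},{"x":0,"y":0,"z":0,"wx":0,"wy":0,"wz":0},{"x":0,"y":0,"z":0,"wx":0,"wy":0,"wz":0},{"x":0,"y":0,"z":0,"wx":0,"wy":0,"wz":0},{"x":0,"y":0,"z":0,"wx":0,"wy":0,"wz":0},{"x":0,"y":0,"z":0,"wx":0,"wy":0,"wz":0}]' 0 30
```

```text
time: 9.77
position: [0.6005, -0.0039, 0.0313]
tool_rot: [3.1, -0.51, -0.001]
ft_force: [0.4, 1.1, -0.5]
grip_width: 1.0
grip_force: 0.0
time: 10.52
position: [0.6004, -0.0032, 0.0304]
tool_rot: [3.1, -0.509, -0.0]
ft_force: [-1.1, -0.2, 0.6]
grip_width: 0.46
grip_force: 29.6
```

```bash
python3 -m handwheel '[{"x":0,"y":0,"z":-0.02,"wx":0,"wy":0,"wz":0},{"x":0,"y":0,"z":-0.05,"wx":0,"wy":0,"wz":0},{"x":0,"y":0,"z":-0.09,"wx":0,"wy":0,"wz":0},{"x":0,"y":0,"z":-0.12,"wx":0,"wy":0,"wz":0},{"x":0,"y":0,"z":-0.12,"wx":0,"wy":0,"wz":0},{"x":0,"y":0,"z":-0.12,"wx":0,"wy":0,"wz":0}]'; python3 go.py 491 403 150 -4
```

```text
time: 11.02
position: [0.601, -0.0032, 0.1512]
tool_rot: [3.1, -0.509, 0.003]
ft_force: [-0.5, -0.4, -5.4]
grip_width: 0.46
grip_force: 29.6
t 11.02 pos [601.   -3.2 151.2] f [-0.5 -0.4 -5.4] w 40.0 29.6
[491. 403. 150.  -4.] shift [-0.2341 -0.3497  0.0008] turn [  0.    -0.11 -14.65]
```

Held and weighing 5.4 N. Moving to the far slot of the tray.

```bash
python3 -m handwheel '[{"x":-0.018,"y":-0.027,"z":0,"wx":0,"wy":0,"wz":-2},{"x":-0.036,"y":-0.054,"z":0,"wx":0,"wy":0,"wz":-4},{"x":-0.057,"y":-0.085,"z":0,"wx":0,"wy":0,"wz":-6},{"x":-0.078,"y":-0.116,"z":0,"wx":0,"wy":0,"wz":-8},{"x":-0.1,"y":-0.148,"z":0,"wx":0,"wy":0,"wz":-10},{"x":-0.122,"y":-0.18,"z":0,"wx":0,"wy":0,"wz":-12},{"x":-0.144,"y":-0.213,"z":0,"wx":0,"wy":0,"wz":-14.6},{"x":-0.166,"y":-0.246,"z":0,"wx":0,"wy":0,"wz":-14.6},{"x":-0.188,"y":-0.279,"z":0,"wx":0,"wy":0,"wz":-14.6},{"x":-0.205,"y":-0.305,"z":0,"wx":0,"wy":0,"wz":-14.6}]' && python3 go.py 491 403 150 -4
```

```text
time: 11.85
position: [0.5, 0.3535, 0.147]
tool_rot: [3.138, -0.107, -0.009]
ft_force: [0.5, -0.2, -4.6]
grip_width: 0.463
grip_force: 29.6
t 11.85 pos [500.  353.5 147. ] f [ 0.5 -0.2 -4.6] w 40.2 29.6
[491. 403. 150.  -4.] shift [-0.0124 -0.0488 -0.003 ] turn [0.1  0.31 0.11]
```

```bash
python3 -m handwheel '[{"x":-0.006,"y":-0.025,"z":0,"wx":0,"wy":0,"wz":0},{"x":-0.012,"y":-0.049,"z":0,"wx":0,"wy":0,"wz":0},{"x":-0.012,"y":-0.049,"z":0.03,"wx":0,"wy":0,"wz":0},{"x":-0.012,"y":-0.049,"z":0.06,"wx":0,"wy":0,"wz":0},{"x":-0.012,"y":-0.049,"z":0.085,"wx":0,"wy":0,"wz":0},{"x":-0.012,"y":-0.049,"z":0.098,"wx":0,"wy":0,"wz":0},{"x":-0.012,"y":-0.049,"z":0.104,"wx":0,"wy":0,"wz":0},{"x":-0.012,"y":-0.049,"z":0.108,"wx":0,"wy":0,"wz":0},{"x":-0.012,"y":-0.049,"z":0.109,"wx":0,"wy":0,"wz":0},{"x":-0.012,"y":-0.049,"z":0.109,"wx":0,"wy":0,"wz":0}]' && python3 go.py 491 403 35 -4
```

```text
time: 12.68
position: [0.4958, 0.4016, 0.0423]
tool_rot: [-3.139, 0.111, -0.002]
ft_force: [-0.3, 0.1, -4.8]
grip_width: 0.461
grip_force: 29.6
t 12.68 pos [495.8 401.6  42.3] f [-0.3  0.1 -4.8] w 40.1 29.6
[491. 403.  35.  -4.] shift [-0.0049 -0.001   0.0073] turn [-0.07 -0.06 -0.06]
```

```bash
python3 -m handwheel '[{"x":-0.005,"y":-0.001,"z":0.003,"wx":0,"wy":0,"wz":0},{"x":-0.005,"y":-0.001,"z":0.006,"wx":0,"wy":0,"wz":0},{"x":-0.005,"y":-0.001,"z":0.008,"wx":0,"wy":0,"wz":0},{"x":-0.005,"y":-0.001,"z":0.008,"wx":0,"wy":0,"wz":0},{"x":-0.005,"y":-0.001,"z":0.008,"wx":0,"wy":0,"wz":0}]' && python3 go.py 491 403 35 -4
```

```text
time: 13.1
position: [0.4899, 0.4032, 0.0344]
tool_rot: [-3.139, 0.11, -0.0]
ft_force: [-2.7, -0.2, 1.8]
grip_width: 0.459
grip_force: 29.6
t 13.1 pos [489.9 403.2  34.4] f [-2.7 -0.2  1.8] w 40.0 29.6
[491. 403.  35.  -4.] shift [ 0.0011  0.0001 -0.0006] turn [-0.04 -0.01 -0.02]
```

Touched down. Releasing, then lifting and moving out of the way.

```bash
python3 -m handwheel '[{"x":0,"y":0,"z":0,"wx":0,"wy":0,"wz":0},{"x":0,"y":0,"z":0,"wx":0,"wy":0,"wz":0},{"x":0,"y":0,"z":0,"wx":0,"wy":0,"wz":0},{"x":0,"y":0,"z":0,"wx":0,"wy":0,"wz":0},{"x":0,"y":0,"z":-0.02,"wx":0,"wy":0,"wz":0},{"x":0,"y":0,"z":-0.05,"wx":0,"wy":0,"wz":0},{"x":0,"y":0,"z":-0.09,"wx":0,"wy":0,"wz":0},{"x":0,"y":0,"z":-0.13,"wx":0,"wy":0,"wz":0},{"x":0,"y":0.04,"z":-0.15,"wx":0,"wy":0,"wz":0},{"x":0,"y":0.08,"z":-0.15,"wx":0,"wy":0,"wz":0}]' 0.08 && python3 -m handwheel '[{"x":0,"y":0.04,"z":0,"wx":0,"wy":0,"wz":0},{"x":0,"y":0.08,"z":0,"wx":0,"wy":0,"wz":0},{"x":0,"y":0.12,"z":0,"wx":0,"wy":0,"wz":0},{"x":0,"y":0.16,"z":0,"wx":0,"wy":0,"wz":0},{"x":0,"y":0.2,"z":0,"wx":0,"wy":0,"wz":0},{"x":0.02,"y":0.23,"z":0,"wx":0,"wy":0,"wz":0},{"x":0.02,"y":0.26,"z":0,"wx":0,"wy":0,"wz":-2},{"x":0.02,"y":0.29,"z":0,"wx":0,"wy":0,"wz":-4},{"x":0.02,"y":0.32,"z":0,"wx":0,"wy":0,"wz":-5},{"x":0.02,"y":0.32,"z":0,"wx":0,"wy":0,"wz":-5}]'
python3 - <<'E'
from h import *
s=ctrl.get_image("side");a=ctrl.get_image("scene")
import pickle;pickle.dump((a,s),open("im2.pkl","wb"))
c=s["image"][120:400,90:390];d=a["image"][110:390,180:480]
cv2.imwrite("pics/p4.png",cv2.cvtColor(cv2.resize(np.hstack([c,d]),None,fx=1.33,fy=1.33),cv2.COLOR_RGB2BGR))
E
python3 go.py 575 -157 100 2.5;python3 tri.py im2.pkl 244 242 300 177
```

```text
time: 13.93
position: [0.4857, 0.3287, 0.1889]
tool_rot: [-3.132, 0.101, -0.012]
ft_force: [1.0, -0.5, 0.5]
grip_width: 0.914
grip_force: 0.0
time: 14.77
position: [0.4818, -0.0045, 0.1833]
tool_rot: [3.138, 0.012, -0.0]
ft_force: [0.3, -0.5, -1.5]
grip_width: 0.921
grip_force: 0.0
t 14.87 pos [482.2   1.6 183.5] f [-0.4  0.8 -0.1] w 79.7 0.0
[ 575.  -157.   100.     2.5] shift [0.0907 0.1598 0.0835] turn [ 0.02 -0.03 -1.75]
247.0 [[219.0, 232.0], [233.0, 228.0], [272.0, 257.0], [268.0, 267.0]]
247.0 [[285.0, 171.0], [319.0, 178.0], [286.0, 177.0]]Traceback (most recent call last):
  File "tri.py", line 20, in <module>
    X=tr(C[0],np.roll(C[1],i,0))
  File "tri.py", line 18, in tr
    X=cv2.triangulatePoints(P[0],P[1],p.T.copy(),r.T.copy());return (X[:3]/X[3]).T*1000
cv2.error: OpenCV(4.12.0) /io/opencv/modules/calib3d/src/triangulate.cpp:72: error: (-209:Sizes of input arguments do not match) Number of points must be the same in function 'icvTriangulatePoints'
```

View pics/p4.png

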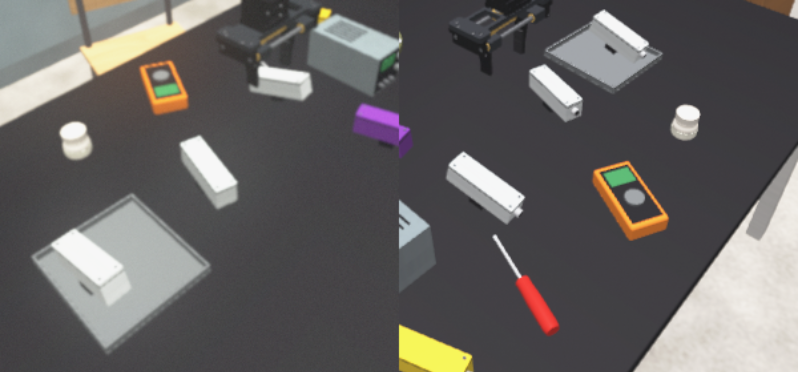

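The middle housing sits in the tray's far slot, side half at ~(95,265). The right one is still rocked 7 s after release, with its scene corners unchanged, so it is bad too. Fetching it.

```bash
python3 -m handwheel '[{"x":0.02,"y":0.033,"z":0,"wx":0,"wy":0,"wz":-2.5},{"x":0.04,"y":0.067,"z":0,"wx":0,"wy":0,"wz":-2.5},{"x":0.06,"y":0.1,"z":0.02,"wx":0,"wy":0,"wz":-2.5},{"x":0.08,"y":0.133,"z":0.04,"wx":0,"wy":0,"wz":-2.5},{"x":0.092,"y":0.16,"z":0.06,"wx":0,"wy":0,"wz":-2.5},{"x":0.092,"y":0.16,"z":0.08,"wx":0,"wy":0,"wz":-2.5},{"x":0.092,"y":0.16,"z":0.085,"wx":0,"wy":0,"wz":-2.5},{"x":0.092,"y":0.16,"z":0.085,"wx":0,"wy":0,"wz":-2.5},{"x":0.092,"y":0.16,"z":0.085,"wx":0,"wy":0,"wz":-2.5}]' 0.087 && python3 go.py 576 -157 29 3.5
```

```text
time: 15.62
position: [0.5773, -0.1527, 0.0991]
tool_rot: [-3.139, -0.1, -0.001]
ft_force: [-0.2, -0.1, -0.5]
grip_width: 1.001
grip_force: 0.0
t 15.62 pos [ 577.3 -152.7   99.1] f [-0.2 -0.1 -0.5] w 87.1 0.0
[ 576.  -157.    29.     3.5] shift [-0.0017  0.0042  0.0701] turn [-0.06 -0.04  0.14]
```

```bash
python3 -m handwheel '[{"x":-0.002,"y":0.004,"z":0.02,"wx":0,"wy":0,"wz":0},{"x":-0.002,"y":0.004,"z":0.05,"wx":0,"wy":0,"wz":0},{"x":-0.002,"y":0.004,"z":0.07,"wx":0,"wy":0,"wz":0},{"x":-0.002,"y":0.004,"z":0.07,"wx":0,"wy":0,"wz":0},{"x":-0.002,"y":0.004,"z":0.07,"wx":0,"wy":0,"wz":0}]' && python3 -m handwheel '[{"x":0,"y":0,"z":0,"wx":0,"wy":0,"wz":0},{"x":0,"y":0,"z":0,"wx":0,"wy":0,"wz":0},{"x":0,"y":0,"z":0,"wx":0,"wy":0,"wz":0},{"x":0,"y":0,"z":0,"wx":0,"wy":0,"wz":0},{"x":0,"y":0,"z":0,"wx":0,"wy":0,"wz":0},{"x":0,"y":0,"z":0,"wx":0,"wy":0,"wz":0},{"x":0,"y":0,"z":0,"wx":0,"wy":0,"wz":0},{"x":0,"y":0,"z":0,"wx":0,"wy":0,"wz":0},{"x":0,"y":0,"z":0,"wx":0,"wy":0,"wz":0}]' 0 30
```

```text
time: 16.03
position: [0.5754, -0.158, 0.0295]
tool_rot: [-3.14, -0.098, -0.001]
ft_force: [0.2, 1.2, 1.0]
grip_width: 1.002
grip_force: 0.0
time: 16.78
position: [0.575, -0.1592, 0.0284]
tool_rot: [-3.14, -0.095, 0.0]
ft_force: [-0.5, 0.7, 1.5]
grip_width: 0.459
grip_force: 29.6
```

```bash
python3 -m handwheel '[{"x":0,"y":0,"z":-0.02,"wx":0,"wy":0,"wz":0},{"x":0,"y":0,"z":-0.05,"wx":0,"wy":0,"wz":0},{"x":0,"y":0,"z":-0.09,"wx":0,"wy":0,"wz":0},{"x":0,"y":0,"z":-0.12,"wx":0,"wy":0,"wz":0},{"x":-0.004,"y":-0.03,"z":-0.13,"wx":0,"wy":0,"wz":0},{"x":-0.008,"y":-0.06,"z":-0.13,"wx":0,"wy":0,"wz":0},{"x":-0.013,"y":-0.1,"z":-0.13,"wx":0,"wy":0,"wz":1},{"x":-0.018,"y":-0.14,"z":-0.13,"wx":0,"wy":0,"wz":2},{"x":-0.023,"y":-0.18,"z":-0.13,"wx":0,"wy":0,"wz":3},{"x":-0.028,"y":-0.22,"z":-0.13,"wx":0,"wy":0,"wz":4}]' && python3 -m handwheel '[{"x":-0.005,"y":-0.04,"z":0,"wx":0,"wy":0,"wz":1},{"x":-0.01,"y":-0.08,"z":0,"wx":0,"wy":0,"wz":2},{"x":-0.015,"y":-0.12,"z":0,"wx":0,"wy":0,"wz":3},{"x":-0.02,"y":-0.155,"z":0,"wx":0,"wy":0,"wz":3},{"x":-0.023,"y":-0.185,"z":0,"wx":0,"wy":0,"wz":3},{"x":-0.026,"y":-0.21,"z":0,"wx":0,"wy":0,"wz":3},{"x":-0.028,"y":-0.23,"z":0,"wx":0,"wy":0,"wz":3},{"x":-0.028,"y":-0.235,"z":0,"wx":0,"wy":0,"wz":3},{"x":-0.028,"y":-0.235,"z":0,"wx":0,"wy":0,"wz":3}]' && python3 go.py 485 320 36 -4
```

```text
time: 17.62
position: [0.5322, 0.0598, 0.1574]
tool_rot: [3.141, -0.017, -0.003]
ft_force: [0.9, 0.9, -3.3]
grip_width: 0.46
grip_force: 29.6
time: 18.37
position: [0.5064, 0.2956, 0.1573]
tool_rot: [-3.14, 0.091, 0.004]
ft_force: [-1.0, -0.0, -4.3]
grip_width: 0.457
grip_force: 29.6
t 18.37 pos [506.4 295.6 157.3] f [-1.  -0.  -4.3] w 39.8 29.6
[485. 320.  36.  -4.] shift [-0.0225 -0.023   0.1214] turn [-0.01  0.13  0.68]
```

```bash
python3 -m handwheel '[{"x":-0.0225,"y":-0.023,"z":0,"wx":0,"wy":0,"wz":0.7},{"x":-0.0225,"y":-0.023,"z":0.03,"wx":0,"wy":0,"wz":0.7},{"x":-0.0225,"y":-0.023,"z":0.065,"wx":0,"wy":0,"wz":0.7},{"x":-0.0225,"y":-0.023,"z":0.095,"wx":0,"wy":0,"wz":0.7},{"x":-0.0225,"y":-0.023,"z":0.112,"wx":0,"wy":0,"wz":0.7},{"x":-0.0225,"y":-0.023,"z":0.118,"wx":0,"wy":0,"wz":0.7},{"x":-0.0225,"y":-0.023,"z":0.121,"wx":0,"wy":0,"wz":0.7},{"x":-0.0225,"y":-0.023,"z":0.123,"wx":0,"wy":0,"wz":0.7},{"x":-0.0225,"y":-0.023,"z":0.124,"wx":0,"wy":0,"wz":0.7},{"x":-0.0225,"y":-0.023,"z":0.124,"wx":0,"wy":0,"wz":0.7}]' && python3 go.py 485 320 33 -4
```

```text
time: 19.2
position: [0.488, 0.3183, 0.0356]
tool_rot: [-3.139, 0.117, -0.003]
ft_force: [0.2, -0.5, -3.5]
grip_width: 0.459
grip_force: 29.6
t 19.2 pos [488.  318.3  35.6] f [ 0.2 -0.5 -3.5] w 39.9 29.6
[485. 320.  33.  -4.] shift [-0.0032 -0.0015  0.0026] turn [-0.05 -0.12 -0.28]
```

```bash
python3 -m handwheel '[{"x":-0.003,"y":0,"z":0.002,"wx":0,"wy":0,"wz":0},{"x":-0.003,"y":0,"z":0.004,"wx":0,"wy":0,"wz":0},{"x":-0.003,"y":0,"z":0.004,"wx":0,"wy":0,"wz":0},{"x":-0.003,"y":0,"z":0.004,"wx":0,"wy":0,"wz":0}]' && python3 -m handwheel '[{"x":0,"y":0,"z":0,"wx":0,"wy":0,"wz":0},{"x":0,"y":0,"z":0,"wx":0,"wy":0,"wz":0},{"x":0,"y":0,"z":0,"wx":0,"wy":0,"wz":0},{"x":0,"y":0,"z":0,"wx":0,"wy":0,"wz":0},{"x":0,"y":0,"z":-0.02,"wx":0,"wy":0,"wz":0},{"x":0,"y":0,"z":-0.05,"wx":0,"wy":0,"wz":0},{"x":0,"y":0,"z":-0.09,"wx":0,"wy":0,"wz":0},{"x":0,"y":0,"z":-0.13,"wx":0,"wy":0,"wz":0},{"x":0,"y":0.04,"z":-0.15,"wx":0,"wy":0,"wz":0},{"x":0,"y":0.08,"z":-0.15,"wx":0,"wy":0,"wz":0}]' 0.075 && python3 -m handwheel '[{"x":0,"y":0.04,"z":0,"wx":0,"wy":0,"wz":0},{"x":0,"y":0.08,"z":0,"wx":0,"wy":0,"wz":0},{"x":0,"y":0.12,"z":0,"wx":0,"wy":0,"wz":0},{"x":0,"y":0.16,"z":0,"wx":0,"wy":0,"wz":0},{"x":0,"y":0.2,"z":0,"wx":0,"wy":0,"wz":0},{"x":0,"y":0.24,"z":0,"wx":0,"wy":0,"wz":0},{"x":0,"y":0.27,"z":0,"wx":0,"wy":0,"wz":0},{"x":0,"y":0.3,"z":0,"wx":0,"wy":0,"wz":0},{"x":0,"y":0.32,"z":0,"wx":0,"wy":0,"wz":0},{"x":0,"y":0.32,"z":0,"wx":0,"wy":0,"wz":0}]'
python3 - <<'E'
from h import *
s=ctrl.get_image("side");a=ctrl.get_image("scene")
import pickle;pickle.dump((a,s),open("im3.pkl","wb"))
c=s["image"][120:400,90:390];d=a["image"][110:390,180:480]
cv2.imwrite("pics/p5.png",cv2.cvtColor(cv2.resize(np.hstack([c,d]),None,fx=1.33,fy=1.33),cv2.COLOR_RGB2BGR))
E
python3 tri.py im3.pkl 298 178 243 243
```

```text
time: 19.53
position: [0.4844, 0.3189, 0.0323]
tool_rot: [-3.139, 0.116, -0.003]
ft_force: [-2.4, -1.4, 4.6]
grip_width: 0.458
grip_force: 29.6
time: 20.37
position: [0.4798, 0.2442, 0.1856]
tool_rot: [-3.134, 0.105, -0.013]
ft_force: [0.9, 0.1, -0.6]
grip_width: 0.857
grip_force: 0.0
time: 21.2
position: [0.4537, -0.0848, 0.1802]
tool_rot: [3.137, -0.128, -0.0]
ft_force: [-0.4, 0.4, -0.5]
grip_width: 0.861
grip_force: 0.0
247.0 [[281.0, 162.0], [290.0, 160.0], [314.0, 185.0], [305.0, 188.0]]
247.0 [[228.0, 228.0], [240.0, 224.0], [265.0, 258.0], [252.0, 262.0]]
[[431.6 150.7  55.9]
 [444.9 177.5  54.6]
 [567.4 132.8  53.7]
 [556.4 104.3  54.8]] err 35.9 centre [500.1 141.3  54.8]
yaw -20.246713743593293 tilt 0.007345706676515305
```

View pics/p5.png

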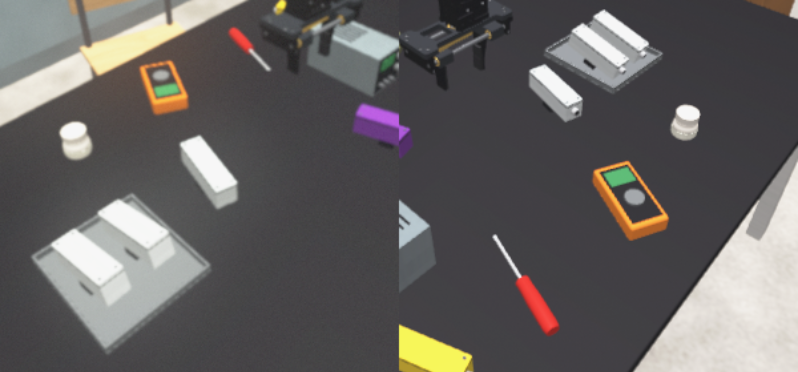

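Both bad housings rest in the tray side by side, rocked onto their ends. The left one stands level at (500,141), unmoved, and the arm is clear of everything. Handing in.

```bash
python3 -c "
from bench import ctrl
print(ctrl.close_job())"
```

```text
the job is handed in; nothing more can be done
None
```

The job is handed in, though no verdict came back: the middle and right housings had loose weights and are now in the reject tray, and the left one is sound and stands level in its place.

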